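# Fit the insert, shut the connection head and lock its collar

## Task

Take the wide-flanged steel insert with the tall stem, lower it gently, stem up, into the open connection head in the work-holder and let it stand flat on the bottom. Then swing the hinged dome cover fully shut, and after that turn the steel lock collar clockwise (seen from above) by its upright tab until the tab stands in line with the fixed index post, neither short of it nor past it. Leave the other parts on the bench where they are.

Things in the scene. Friction and masses are not known exactly. Their poses are not given: they have to be found in the camera images.
- head: Fixed work-holder with the open connection head: round aluminium plate 176 mm across, 14 mm thick, with a turquoise cup 112 mm outside, 100 mm inside, rim 70 mm above the bench. Origin: centre of the underside, on the bench; z up. In its frame the cover's hinge is at +y, the shut cover's lug at -y, the collar's tab and the index post on the +x side. Yaw varies.
- seat (a point): Centre of the cup's inner floor, 30 mm above the bench (40 mm below the rim); here the insert's underside rests.
- cover_hinge (a point): Centre of the cover's hinge pin, 64 mm from the cup's axis on the head's +y side, 72 mm above the bench. The pin lies along the head's x axis.
- cover_lug (a point): Grip point on the cover's lug, a turquoise block 24 mm wide (along the hinge pin), 10 mm thick, standing out 42 mm beyond the dome's rim on the side away from the hinge. The point is 152 mm from the pin, 14 mm short of the lug's end. With the cover open it is on top, about 220 mm above the bench; shut, 78 mm above it.
- cover (a joint): Angle of the dome cover, rad: 0 fully shut (a stop), about 1.75 to 2.0 at the start (standing open, just past upright); it stays where it is left (stiff hinge, about 0.22 N m). Shut, the dome, 116 mm across, tops out 132 mm above the bench.
- collar (a joint): Lock collar's angle about the cup's vertical axis, rad, growing clockwise seen from above. At 0 the tab points 0.66 rad anticlockwise of the head's +x axis; at 1.25 it is in line with the index post (locked). Starts at 0 to 0.35; it can run past the mark to a stop at 1.6. It stays where it is left (friction about 0.2 N m).
- collar_tab (a point): Grip point on the collar's upright steel tab, on its middle line, 106 mm from the cup's axis and 90 mm above the bench. The tab is 14 mm wide (along the turn), 24 mm long (outwards from the axis), stands at the end of a short lever, tops out 103 mm above the bench and can be gripped down to about 65 mm.
- lock_mark (a point): Tip of the fixed index post (the locked mark): a slim square steel post 8 mm wide on an arm of the plate, outside the tab's path, 140 mm from the cup's axis; the point is 70 mm up on the post's middle line. A short nib at its top points to the cup's axis.
- insert: Loose turned steel insert, 0.27 to 0.53 kg: a round flange 86 mm in diameter and 12 mm thick with a slim round stem, 27 mm in diameter, rising from its middle to 75 mm above its underside. Origin: centre of the underside; z up along the stem. Stands on the bench on its flange.
- disc: Bystander: flat steel disc with small dark holes, 88 mm in diameter, 24 mm high, no stem. Origin: centre of the underside.
- sleeve: Bystander: stout steel sleeve, 62 mm in diameter with a 48 mm neck, 60 mm high, no flange. Origin: centre of the underside.
- done_head: Bystander: loose finished connection head, a shut turquoise ball-like housing 108 mm across and 110 mm high, without collar. Origin: centre of the underside.

How it is judged (in metres and radians):
On the way, in this order (a step that is already met when the one before it is completed fails the run):
1. the insert stands flat on the bottom of the open head, let go, with the cover still open (horizontal distance between insert and seat below 0.012 m and z of insert in the frame of seat below 0.004 m and angle between insert's own z axis and vertical below 0.06 rad and contact force between the fingers and insert below 0.1 N and value of joint cover above 0.5 rad), for 0.2 s.
2. the cover is swung fully shut over the insert (horizontal distance between insert and seat below 0.012 m and z of insert in the frame of seat below 0.004 m and angle between insert's own z axis and vertical below 0.06 rad and value of joint cover below 0.07 rad), for 0.2 s.
3. the lock collar is turned to its mark with the cover shut (value of joint cover below 0.07 rad and value of joint collar between 1.16 and 1.34 rad), for 0.2 s.
At the end, for the whole second after the job is handed in: The insert stands upright on the cup's floor (origin within 12 mm sideways and 4 mm in height of the seat, tilt under 0.06 rad), the cover is shut (joint under 0.07 rad), the collar is within 0.09 rad (5 degrees) of the locked mark (joint 1.16 to 1.34), and all is at rest (all of step 3 and horizontal distance between insert and seat below 0.012 m and z of insert in the frame of seat below 0.004 m and angle between insert's own z axis and vertical below 0.06 rad and linear speed of insert below 0.02 m/s and velocity of joint collar between -0.05 and 0.05 rad/s); the robot touches nothing.
It fails at once if the insert is dropped or slammed into the cup (faster than 0.5 m/s within 40 mm of its seat) (horizontal distance between insert and seat below 0.03 m and z of insert in the frame of seat below 0.04 m and linear speed of insert above 0.5 m/s).
It fails at once if a bystander (disc, sleeve or finished head) is moved more than 25 mm (distance of any of disc, sleeve, done_head from where it was at the start of the episode above 0.025 m).
It also fails if it takes over 70 s, if anything falls off the work surface, if the arm or the gripper's body presses on something with over 40 N, if the wrist force passes 120 N, or if a joint passes its speed limit or range.

## Robot

A 6-joint arm with a two-finger parallel gripper is mounted at the origin on the work surface. World frame = base frame: x ahead of the robot, y to its left, z up, the work surface at z = 0. Lengths are in mm, angles in rad, forces in N, time in s.
With the tool pointing down it reaches from about 300 to 775 mm from the base axis. Payload 14.6 kg.
Tool frame: the origin (TCP) lies at the very end of the fingers, on their centre line; the grasp point (between the pads) lies 19 mm behind it; z points along the fingers, y is the line along which they close (so a half turn about z gives the same grasp; the last joint's range is limited). The gripper opens to 94 mm and grips with 3 to 60 N. Pads are 16 mm wide; open, the fingers measure 119 mm over their backs; the gripper's body (75 mm by 177 mm) begins 78 mm behind the grasp point.
Start: joints at [1.06, 0.3, 1.521, -0, 1.321, -0.067], TCP at [236.152, 496.711, 205.446] pointing down, gripper open.
Joint ranges: [-3.03, 3.03], [-0.79, 2.21], [0.23, 2.52], [-1.04, 4.18], [0, 3.07], [-2.55, 2.55]. Speed limits (rad/s): [2.22, 2.22, 2.57, 3.14, 3.14, 3.14].

## Interface

Orientations are given as [roll, pitch, yaw] about the fixed x, y, z axes, in that order (R = Rz(yaw) Ry(pitch) Rx(roll)).
In Python, from cell import manip, camera, get_calibration gives the robot as it stands. The module is installed in compiled form; this text tells all that it offers.
- The arm moves only by the tool jog_arm, never from a script. Its argument "plan" is one flat list of numbers, 6 for each row, row after row: the shift along the world's x, y, z in m, then the turn, a rotation vector about the world's x, y, z in degrees. A call has 1 to 20 rows; each row is the pose to reach, as a shift and turn from the pose commanded when the call began; what a row does not reach only later rows make up. A row lasts 1/10 s, in which the tool goes at most 50 mm and 8.59 degrees, less where a joint would pass 70% of its speed; a pose out of reach is approached as far as the arm can. A call with a gripper value outside its range is refused whole. "claw" is the finger opening in m, from 0 to 0.094, set as the call begins (left out, the last holds). The fingers move at their own pace and stop on an object; "force" is the grip in N (left out, the last holds). Time passes only in rows, so rows that repeat a pose let the fingers close. It gives the time, the measured TCP pose, the force, the opening and the grip force at its end, in the units of the state.
- manip.read_state(): the state, without advancing time (a new reading comes with each control period).
- camera(name): name is "side" or "top" or "wrist"; returns (picture, depth): 480x640x3 uint8, red, green, blue; 480x640 float32, mm along the optical axis (not along the pixel's ray), 0 where there is no reading.
- get_calibration(name): a dict with "fx", "fy", "cx", "cy" (pixels), "origin" and "attitude" of the camera in the world. Camera axes: x right, y down, z forward; pixel columns grow to the right and rows downward; lengths in mm; the calibration is good to about 2 mm. A picture is of the moment at which its call begins: read the wrist's pose just before it. get_calibration takes no time and is no camera call; for the wrist camera it gives the pose at the moment of the call.
- manip.sign_off(): hands the job in; it is judged then, once.
The state is a dict: "clock": time; "joints": joint angles; "qd": joint speeds; "effort": joint torques, N m; "eef_pos": TCP position; "eef_rot": TCP orientation; "wrist_force": force on the tool from outside, world axes, zero at the start; "moment": the same for the moment, N m; "finger_gap": finger opening in mm; "finger_force": force on a finger pad.
Only numpy, scipy, OpenCV 4.12 (cv2) and the standard library are available. Lean on these libraries where they do the work, as an engineer would, in place of code of your own. Each camera call takes 0.05 s, during which the arm holds its last target. There are 200 camera calls.

## Working session

There is one attempt and no reset: what is moved stays moved. The work goes in short steps, Python scripts to look and compute and a tool call to move; the robot and the scene stay as the last step left them, time stands still between calls to the robot, and variables do not carry over. Pictures are saved under pics/ and viewed, at most 10 in all, crops included, and the job is handed in when it is done.

Besides the shell and the picture viewer there is one more tool, called after ">>>" by a JSON object that holds its "method" and its "body". jog_arm: Moves the arm, as the interface text tells. Its arguments: {"type":"object","properties":{"plan":{"type":"array"},"claw":{"type":"number"},"force":{"type":"number"}},"required":["plan"]}

```bash
mkdir -p pics; python3 - <<'E'
from cell import manip,camera,get_calibration
import cv2,numpy as np
s=manip.read_state();print(s)
for n in("top","side"):
    p,d=camera(n);cv2.imwrite(f"pics/{n}0.png",p[:,:,::-1]);np.save(f"{n}d.npy",d);np.save(f"{n}p.npy",p)
    print(n,get_calibration(n))
E
```

```text
{'clock': 0.0, 'joints': array([ 1.06040728e+00,  3.00488830e-01,  1.52159538e+00, -5.39234811e-06,
        1.32069868e+00, -6.65833158e-02]), 'qd': array([-0.00057213,  0.00070958,  0.000168  , -0.00054411, -0.00127654,
        0.00116043]), 'effort': array([-2.88291718e-03, -5.31793964e+01, -3.52755189e+01,  7.08155846e-02,
        2.42373697e-02, -9.37335653e-05]), 'eef_pos': array([236.02262404, 496.48490492, 204.87055937]), 'eef_rot': array([-3.14040471e+00, -7.39796997e-05,  2.69778821e+00]), 'wrist_force': array([-0.73444384,  0.66850069, -0.0603857 ]), 'moment': array([ 0.01758424, -0.03915443, -0.00702051]), 'finger_force': 0.0, 'finger_gap': 94.27644364816994}
top {'fx': 486.0807085684588, 'fy': 486.0807085684588, 'cx': 321.07002561642224, 'cy': 224.47452426727216, 'origin': array([ 419.11229713,   86.15804976, 1412.02690931]), 'attitude': array([-3.02785492, -0.01395441, -1.55332678])}
side {'fx': 511.99632100484325, 'fy': 511.99632100484325, 'cx': 309.4048005864708, 'cy': 239.14118344073754, 'origin': array([ 233.45647693, -770.64064463,  979.81568412]), 'attitude': array([-2.35377208, -0.01912866, -0.35078959])}
```

View pics/top0.png

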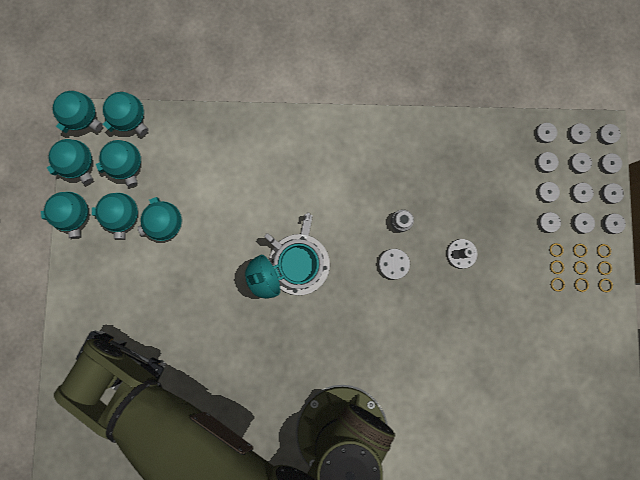

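View pics/side0.png

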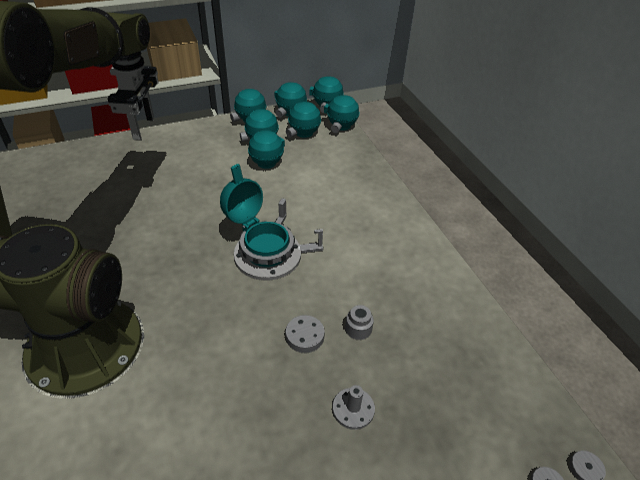

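```bash
cat >h.py <<'E'
import numpy as np,cv2
from scipy.spatial.transform import Rotation as R
from scipy.optimize import least_squares
from cell import manip,camera,get_calibration
def cloud(c,d):
    v,u=np.mgrid[:480,:640]
    q=np.dstack([(u-c['cx'])/c['fx']*d,(v-c['cy'])/c['fy']*d,d]).astype(float)
    w=q@R.from_euler('xyz',c['attitude']).as_matrix().T+c['origin']
    w[d<=0]=np.nan
    return w
def ray(c,u,v,z):
    k=R.from_euler('xyz',c['attitude']).apply([(u-c['cx'])/c['fx'],(v-c['cy'])/c['fy'],1])
    return c['origin']+k*(z-c['origin'][2])/k[2]
def circ(p,r=None):
    m=p.mean(0)
    f=lambda x:np.hypot(p[:,0]-x[0],p[:,1]-x[1])-(x[2] if r is None else r)
    s=least_squares(f,[*m,r or 40],loss='soft_l1',f_scale=1.5)
    return s.x,np.std(f(s.x))
E
python3 - <<'E'
from h import *
c=get_calibration('top');d=np.load('topd.npy');p=np.load('topp.npy');w=cloud(c,d);z=w[:,:,2]
V,U=np.mgrid[:480,:640]
print('bench z',np.nanmedian(z[300:330,380:450]))
def near(u,v,r): return np.hypot(U-u,V-v)<r
def edge(m,r=None):
    cs,_=cv2.findContours(m.astype(np.uint8),0,1);k=max(cs,key=cv2.contourArea)[:,0]
    return k
m=near(461,253,22)&(z>5)&(z<30); k=edge(near(461,253,22)&(z>5)); print('flange',len(k),cv2.minEnclosingCircle(k), ray(c,*cv2.minEnclosingCircle(k)[0],12))
t=near(461,253,22)&(z>66)&(z<85);print('stemtop',t.sum(),np.median(w[t],0))
for n,u,v,lo,hi in(('disc',394,264,15,35),('sleeve',402,220,50,70)):
    t=near(u,v,20)&(z>lo)&(z<hi);print(n,t.sum(),w[t].mean(0))
t=near(299,265,25)&(z>22)&(z<38);print('floor',t.sum(),w[t].mean(0),circ(w[t][:,:2],None)[0])
hsv=cv2.cvtColor(p,cv2.COLOR_RGB2HSV);tq=(hsv[:,:,0]>80)&(hsv[:,:,0]<100)&(hsv[:,:,1]>120)
t=near(295,265,70)&(z>60)&(z<80)&tq; q=w[t][:,:2];print('rim',t.sum(),circ(q))
t=near(295,265,60)&(z>8)&(z<20)&~tq; q=w[t][:,:2];print('plate',t.sum(),q.min(0),q.max(0))
t=near(267,240,12)&(z>85)&(z<115);print('tab',t.sum(),w[t].mean(0))
t=near(306,217,14)&(z>55)&(z<85);print('post',t.sum(),w[t].mean(0),w[t])
t=near(260,275,40)&(z>190);print('lug',t.sum(),w[t].mean(0),w[t].min(0),w[t].max(0))
b=np.kron(p[190:310,230:340,::-1],np.ones((5,5,1),np.uint8));cv2.imwrite('pics/crop.png',b)
E
```

```text
bench z 1.0444429258784567
flange 93 ((462.0, 252.88710021972656), 16.655420303344727) [ 504.45729705 -339.52306862   12.        ]
stemtop 84 [ 503.47237688 -339.0724163    75.85926176]
disc 740 [ 469.83180077 -141.70973835   25.01150469]
sleeve 234 [ 593.14469765 -162.43720777   60.73700296]
floor 970 [463.77626168 130.36733663  31.0047015 ] [464.08756255 130.51881805  35.22171562]
rim 307 (array([463.1429807 , 131.56484874,  53.12593887]), np.float64(9.009515368289126))
plate 966 [294.38966763 -21.93855657] [633.0232465  292.18439685]
tab 49 [531.94369645 210.71356622 102.75573453]
post 23 [595.4532851  108.07809251  72.26816103] [[606.75312995 107.10595585  71.87281306]
 [603.5423835  109.78391368  74.40668458]
 [603.31267785 106.97679346  76.46254751]
 [603.24267633 104.1937023   77.35961954]
 [600.78107978 109.73089425  74.11642669]
 [602.07467671 107.09776817  64.98824475]
 [601.09366631 104.20101847  72.60705698]
 [598.39118959 109.72669067  71.04883039]
 [597.77922559 106.8687851   76.02703648]
 [598.03685889 104.11869685  74.5017292 ]
 [595.11996299 109.60636769  74.59077384]
 [594.8573173  106.79649835  76.99272737]
 [596.02549933 104.1418963   68.52737077]
 [592.69661265 112.38468667  71.29672322]
 [593.17956932 109.66391548  67.98136304]
 [592.26346665 106.76272266  75.46745661]
 [589.78027118 112.30833325  72.1955181 ]
 [589.79688346 109.52705025  72.48466189]
 [590.22018136 106.79585886  69.58295649]
 [587.4320597  112.31960099  68.60033121]
 [587.30803553 109.51191602  70.01680886]
 [587.04490884 106.69294302  72.54193807]
 [584.69322451 109.48011944  68.49808509]]
lug 104 [422.58200581 220.927755   216.67555212] [404.65621281 203.58562154 190.02860748] [439.03567539 234.13257475 236.96540437]
```

View pics/crop.png

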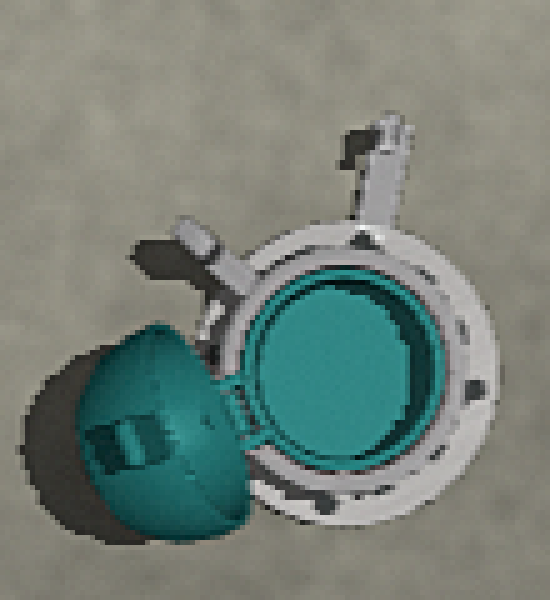

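>>> {"method": "jog_arm", "body": {"plan": [0,0,0.05,0,0,0,0,0,0.1,0,0,0,0,0,0.1,0,0,0,0.268,-0.836,0.1,0,0,-40.6,0.268,-0.836,0.1,0,0,-40.6,0.268,-0.836,0.1,0,0,-40.6,0.268,-0.836,0.1,0,0,-40.6,0.268,-0.836,0.1,0,0,-40.6,0.268,-0.836,0.1,0,0,-40.6,0.268,-0.836,0.1,0,0,-40.6,0.268,-0.836,0.1,0,0,-40.6,0.268,-0.836,0.1,0,0,-40.6,0.268,-0.836,0.1,0,0,-40.6,0.268,-0.836,0.1,0,0,-40.6,0.268,-0.836,0.1,0,0,-40.6,0.268,-0.836,0.1,0,0,-40.6,0.268,-0.836,0.1,0,0,-40.6,0.268,-0.836,0.1,0,0,-40.6,0.268,-0.836,0.1,0,0,-40.6,0.268,-0.836,0.1,0,0,-40.6], "claw": 0.06, "force": 25}}

```text
clock: 2.1
eef_pos: [495.7, -314.8, 304.8]
eef_rot: [-3.141, -0.001, 1.989]
wrist_force: [-0.3, 0.7, 0.3]
finger_gap: 59.6
finger_force: 0.0
```

```bash
python3 - <<'E'
from h import *
# head from top image: outer rim circle of turquoise
c=get_calibration('top');p=np.load('topp.npy');d=np.load('topd.npy')
for px in((298.6,264),(298.8,264.2)): print(ray(c,*px,70))
w=cloud(c,d);V,U=np.mgrid[:480,:640]
# step at inner floor: floor pixels hull vs ray
hsv=cv2.cvtColor(p,cv2.COLOR_RGB2HSV);tq=((hsv[:,:,0]>80)&(hsv[:,:,0]<100)&(hsv[:,:,1]>110)&(U>281)&(np.hypot(U-299,V-264)<26)).astype(np.uint8)
k=max(cv2.findContours(tq,0,1)[0],key=cv2.contourArea)[:,0].astype(float)
k=k[k[:,0]>287]
x,s=circ(k);print(x,s,ray(c,x[0],x[1],70), x[2]/486*1342)
s=manip.read_state();print(s['eef_pos'],s['eef_rot'],s['joints'],s['finger_gap'],s['clock'])
cw=get_calibration('wrist');p,d=camera('wrist');print(cw)
cv2.imwrite('pics/w1.png',p[:,:,::-1]);np.save('w1.npy',d)
w=cloud(cw,d);z=w[:,:,2]
t=(z>68)&(z<85)&(np.hypot(w[:,:,0]-504,w[:,:,1]+339)<40);print('stem',t.sum(),np.median(w[t],0),circ(w[t][:,:2]))
t=(z>8)&(z<20)&(np.hypot(w[:,:,0]-504,w[:,:,1]+339)<60);q=w[t];print('flange',t.sum(),q.min(0),q.max(0),(q.min(0)+q.max(0))/2)
E
```

```text
[462.09640324 130.02607064  70.        ]
[461.55758012 129.4636589   70.        ]
[298.1947355  263.4392811   19.88815911] 0.27218218954390305 [463.61495011 131.17557     70.        ] 54.917509309454964
[ 495.73467729 -314.80443555  304.81239178] [-3.14128257e+00 -5.81397750e-04  1.98893386e+00] [-6.28152627e-01  3.34637328e-01  1.24850611e+00  2.27563145e-05
  1.55910774e+00 -1.04629052e+00] 59.590526038120665 2.1
{'fx': 388.3189423659671, 'fy': 388.3189423659671, 'cx': 315.35961893277806, 'cy': 238.88873466924775, 'origin': array([ 465.78742386, -249.0390448 ,  483.37377824]), 'attitude': array([2.89000721e+00, 6.80040392e-04, 4.18220775e-01])}
stem 482 [ 502.78138581 -340.9558491    74.06847331] (array([ 502.84771259, -340.98134636,    9.50491546]), np.float64(3.190511935138636))
flange 2970 [ 460.20835857 -384.16223205    8.18223193] [ 545.35657051 -298.88717238   19.99901085] [ 502.78246454 -341.52470221   14.09062139]
```

View pics/w1.png

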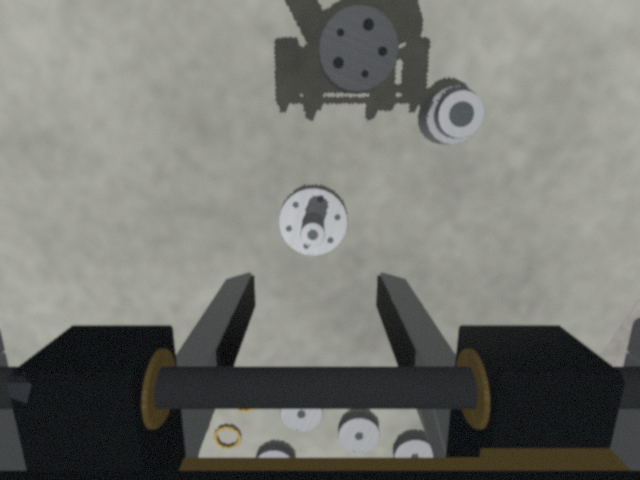

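>>> {"method": "jog_arm", "body": {"plan": [0,0,0,0,0,0]}}

```text
clock: 2.25
eef_pos: [495.4, -314.6, 303.0]
eef_rot: [-3.14, -0.003, 1.987]
wrist_force: [-0.8, 0.4, 0.3]
finger_gap: 59.9
finger_force: 0.0
```

>>> {"method": "jog_arm", "body": {"plan": [0.0075,-0.026,0,0,0,0,0.0075,-0.026,-0.05,0,0,0,0.0075,-0.026,-0.1,0,0,0,0.0075,-0.026,-0.14,0,0,0,0.0075,-0.026,-0.18,0,0,0,0.0075,-0.026,-0.21,0,0,0,0.0075,-0.026,-0.21,0,0,0,0.0075,-0.026,-0.21,0,0,0]}}

```text
clock: 3.05
eef_pos: [503.5, -338.2, 96.8]
eef_rot: [3.141, 0.001, 1.99]
wrist_force: [0.2, -0.8, 0.4]
finger_gap: 60.1
finger_force: 0.0
```

```bash
python3 - <<'E'
from h import *
cw=get_calibration('wrist');p,d=camera('wrist')
cv2.imwrite('pics/w2.png',p[:,:,::-1])
w=cloud(cw,d);z=w[:,:,2]
t=(z>68)&(z<85)&(np.hypot(w[:,:,0]-504,w[:,:,1]+339)<30);print('stem',t.sum(),np.median(w[t],0),circ(w[t][:,:2]))
t=(z>8)&(z<20)&(np.hypot(w[:,:,0]-504,w[:,:,1]+339)<60);q=w[t];print('flange',t.sum(),q.min(0),q.max(0),(q.min(0)+q.max(0))/2)
print(manip.read_state()['eef_pos'])
E
```

```text
stem 1843 [ 502.6045721  -340.73943314   74.19217994] (array([ 502.77635552, -341.04750665,    9.5769101 ]), np.float64(3.197122837237294))
flange 8308 [ 460.36798495 -384.72074076    8.00075787] [ 545.58510592 -299.01856127   19.94257928] [ 502.97654544 -341.86965102   13.97166857]
[ 503.8855949  -338.68397486   97.66313128]
```

>>> {"method": "jog_arm", "body": {"plan": [-0.001,-0.002,-0.02,0,0,0,-0.001,-0.002,-0.04,0,0,0,-0.001,-0.002,-0.05,0,0,0,-0.001,-0.002,-0.05,0,0,0,-0.001,-0.002,-0.05,0,0,0]}}

```text
clock: 3.6
eef_pos: [502.7, -341.0, 47.0]
eef_rot: [3.141, 0.002, 1.989]
wrist_force: [-0.4, 0.6, -0.4]
finger_gap: 60.0
finger_force: 0.0
```

>>> {"method": "jog_arm", "body": {"plan": [0,0,0,0,0,0,0,0,0,0,0,0,0,0,0,0,0,0,0,0,0,0,0,0,0,0,0,0,0,0,0,0,0,0,0,0], "claw": 0.015, "force": 25}}

```text
clock: 4.2
eef_pos: [502.3, -340.7, 45.6]
eef_rot: [3.141, 0.0, 1.989]
wrist_force: [0.8, 0.9, 1.4]
finger_gap: 26.8
finger_force: 25.0
```

>>> {"method": "jog_arm", "body": {"plan": [0,0,0.03,0,0,0,0,0,0.07,0,0,0,0,0,0.11,0,0,0,0,0,0.14,0,0,0,0.0005,0.04,0.14,0,0,0,0.001,0.085,0.14,0,0,0,0.002,0.13,0.14,0,0,0,0.003,0.175,0.14,0,0,0,0.0035,0.22,0.14,0,0,0,0.004,0.265,0.14,0,0,0,0.0045,0.31,0.14,0,0,0,0.005,0.345,0.14,0,0,0,0.0055,0.371,0.14,0,0,0,0.0055,0.371,0.14,0,0,0,0.0055,0.371,0.14,0,0,0,0.0055,0.371,0.14,0,0,0]}}

```text
clock: 5.8
eef_pos: [507.6, 29.5, 185.2]
eef_rot: [-3.141, -0.0, 1.989]
wrist_force: [-0.4, -0.3, -2.8]
finger_gap: 26.4
finger_force: 25.0
```

```bash
cat >>h.py <<'E'
def measure(p,w,near=(463.5,131)):
    z=w[:,:,2];r=np.hypot(w[:,:,0]-near[0],w[:,:,1]-near[1])
    hsv=cv2.cvtColor(p,cv2.COLOR_RGB2HSV);tq=(hsv[:,:,0]>80)&(hsv[:,:,0]<100)&(hsv[:,:,1]>110)
    t=tq&(abs(z-70)<2.5)&(r<59)&(r>46);q=w[t][:,:2]
    if len(q)>20:print('rim',len(q),circ(q,53),circ(q))
    t=(abs(z-30)<3)&(r<55);q=w[t];print('floor',len(q),circ(q[:,:2])[0] if len(q)>3 else 0,np.median(q,0))
    t=(z>97)&(z<108)&(abs(r-106)<20)&~tq;q=w[t]
    if len(q):print('tab',len(q),q.mean(0),np.ptp(q,0))
    t=(z>50)&(z<80)&(abs(r-140)<14)&~tq;q=w[t]
    if len(q):print('post',len(q),q.mean(0),np.ptp(q,0))
E
python3 - <<'E'
from h import *
cw=get_calibration('wrist');p,d=camera('wrist')
cv2.imwrite('pics/w3.png',p[:,:,::-1])
w=cloud(cw,d);measure(p,w);s=manip.read_state();print(s['eef_pos'],s['finger_gap'],s['wrist_force'],s['joints'])
E
```

```text
rim 3561 (array([463.7528142 , 129.24978289,  53.        ]), np.float64(1.488805614056211)) (array([463.7113834 , 129.3470461 ,  52.26675021]), np.float64(1.4866428639971307))
floor 12856 [463.18552007 130.5815461   35.51072017] [462.57060201 131.89287162  29.31031024]
tab 431 [531.00515985 204.17862118 101.13168313] [22.74971956 16.25384233  7.35806049]
post 293 [596.96659089 106.41009141  67.88344687] [20.1466301  10.88732295 20.02193733]
[507.59774559  29.36834173 185.30735213] 26.201748684275746 [ 1.41622560e-03 -7.00861852e-01 -3.58391599e+00] [-1.41803600e-02  2.25671776e-01  1.66296346e+00 -1.43648925e-04
  1.25330268e+00 -4.31386005e-01]
```

View pics/w3.png

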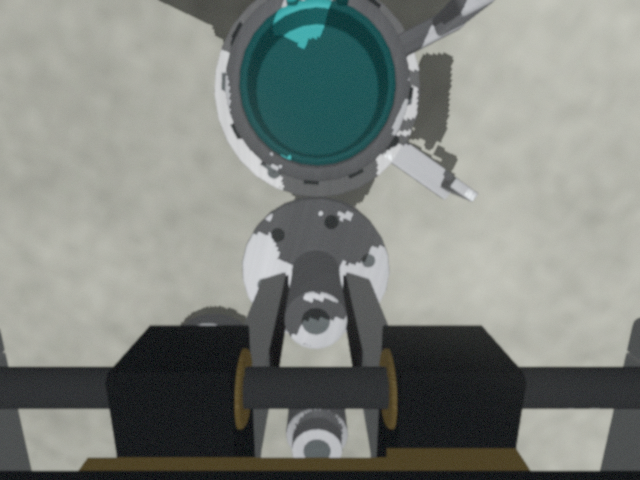

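```bash
python3 - <<'E'
from h import *
cw=get_calibration('wrist');p,d=camera('wrist')
w=cloud(cw,d);z=w[:,:,2];r=np.hypot(w[:,:,0]-507.6,w[:,:,1]-29.4)
t=(z>138)&(z<162)&(r<50);q=w[t];print(len(q),np.percentile(q[:,2],[5,50,95]))
m=(t*255).astype(np.uint8);k=max(cv2.findContours(m,0,1)[0],key=cv2.contourArea)[:,0]
k=k[k[:,1]<290].astype(float);x,s=circ(k);print(x,s,x[2]*1);zt=np.median(q[:,2]);print(ray(cw,x[0],x[1],zt),zt,cv2.fitEllipse(k.astype(np.float32)))
E
```

```text
9228 [149.5082132  150.77183292 152.06602465]
[315.44507027 240.9905314   52.29362045] 17.135222089476535 52.29362044654684
[500.31505976  43.89538331 150.77183292] 150.77183292035448 ((315.36669921875, 243.60865783691406), (90.0558853149414, 157.67709350585938), 90.01856231689453)
```

```bash
python3 - <<'E'
from h import *
cw=get_calibration('wrist');p,d=camera('wrist')
w=cloud(cw,d);z=w[:,:,2];r=np.hypot(w[:,:,0]-507.6,w[:,:,1]-29.4)
t=(z>138)&(z<162)&(r<60);m=cv2.morphologyEx((t*255).astype(np.uint8),cv2.MORPH_CLOSE,np.ones((5,5)))
k=max(cv2.findContours(m,0,1)[0],key=cv2.contourArea)[:,0]
k=k[(k[:,1]<262)]
P=np.array([ray(cw,u,v,150.8) for u,v in k])[:,:2]
x,s=circ(P,43);print(len(k),x,s,circ(P))
E
```

```text
229 [507.73341973  27.07427885  43.        ] 11.929884475587539 (array([506.99403638,  28.74275927,  41.59838714]), np.float64(11.994133376237334))
```

>>> {"method": "jog_arm", "body": {"plan": [-0.014,0.034,0,0,0,0,-0.029,0.068,0,0,0,0,-0.044,0.101,0,0,0,0,-0.044,0.101,0,0,0,0,-0.044,0.101,-0.015,0,0,0,-0.044,0.101,-0.03,0,0,0,-0.044,0.101,-0.045,0,0,0,-0.044,0.101,-0.06,0,0,0,-0.044,0.101,-0.06,0,0,0,-0.044,0.101,-0.06,0,0,0,-0.044,0.101,-0.06,0,0,0]}}

```text
clock: 7.05
eef_pos: [464.2, 131.0, 126.3]
eef_rot: [3.14, 0.0, 1.989]
wrist_force: [-0.7, 0.7, -3.1]
finger_gap: 26.2
finger_force: 25.0
```

```bash
python3 - <<'E'
from h import *
p,d=camera('side');cv2.imwrite('pics/s2.png',cv2.resize(p[120:300,170:370,::-1],(800,720))[:600])
s=manip.read_state();print(s['eef_pos'],s['finger_gap'],s['wrist_force'])
E
```

```text
[464.12460195 131.14091417 126.28962843] 26.61448507064883 [ 0.27473914  0.3677771  -2.01575877]
```

View pics/s2.png

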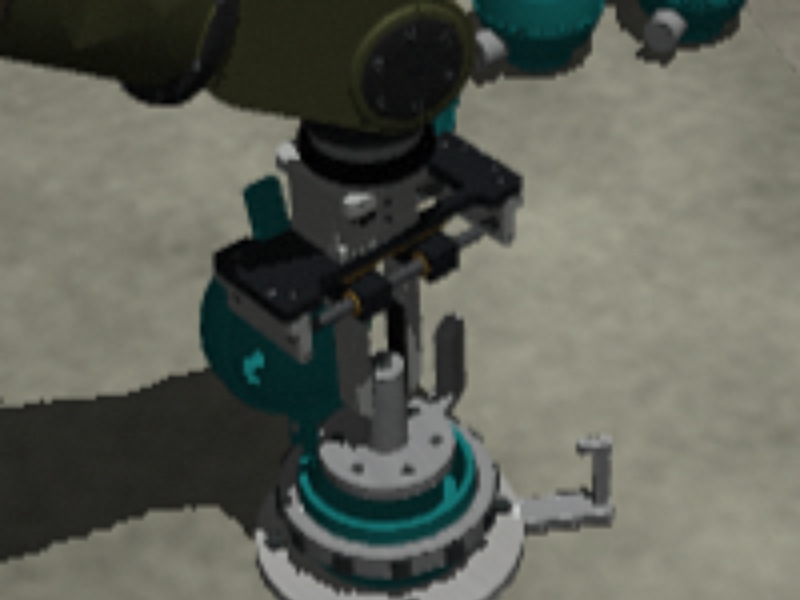

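>>> {"method": "jog_arm", "body": {"plan": [-0.0005,-0.001,-0.01,0,0,0,-0.0005,-0.001,-0.02,0,0,0,-0.0005,-0.001,-0.03,0,0,0,-0.0005,-0.001,-0.03,0,0,0]}}

```text
clock: 7.5
eef_pos: [462.3, 130.1, 93.7]
eef_rot: [-3.139, -0.001, 1.989]
wrist_force: [-0.4, -0.4, -3.0]
finger_gap: 26.3
finger_force: 25.0
```

>>> {"method": "jog_arm", "body": {"plan": [0,0,-0.006,0,0,0,0,0,-0.012,0,0,0,0,0,-0.017,0,0,0,0,0,-0.019,0,0,0,0,0,-0.019,0,0,0]}}

```text
clock: 8.0
eef_pos: [463.1, 130.3, 76.2]
eef_rot: [-3.141, -0.0, 1.989]
wrist_force: [-0.4, 1.0, -2.6]
finger_gap: 26.4
finger_force: 25.0
```

Nearly down; lower in 1 mm steps until contact.

>>> {"method": "jog_arm", "body": {"plan": [0,0,-0.001,0,0,0,0,0,-0.001,0,0,0,0,0,-0.001,0,0,0]}}

```text
clock: 8.3
eef_pos: [463.4, 130.3, 75.8]
eef_rot: [3.141, 0.0, 1.989]
wrist_force: [0.2, -2.2, 1.3]
finger_gap: 26.5
finger_force: 25.0
```

>>> {"method": "jog_arm", "body": {"plan": [0,0,-0.001,0,0,0,0,0,-0.001,0,0,0,0,0,-0.001,0,0,0]}}

```text
clock: 8.6
eef_pos: [463.5, 130.0, 75.6]
eef_rot: [3.141, 0.001, 1.989]
wrist_force: [-5.1, -4.5, 14.7]
finger_gap: 26.5
finger_force: 25.0
```

>>> {"method": "jog_arm", "body": {"plan": [0,0,0.0005,0,0,0,0,0,0.0005,0,0,0,0,0,0.0005,0,0,0,0,0,0.0005,0,0,0,0,0,0.0005,0,0,0], "claw": 0.06}}

```text
clock: 9.1
eef_pos: [463.1, 130.3, 74.9]
eef_rot: [-3.141, -0.0, 1.989]
wrist_force: [-0.6, -0.4, -0.6]
finger_gap: 59.3
finger_force: 0.0
```

>>> {"method": "jog_arm", "body": {"plan": [0,0,0.02,0,0,0,0,0,0.05,0,0,0,0,0,0.09,0,0,0,0,0,0.13,0,0,0,0.02,-0.045,0.15,0,0,0,0.04,-0.09,0.15,0,0,0,0.05,-0.11,0.15,0,0,0,0.05,-0.11,0.15,0,0,0,0.05,-0.11,0.15,0,0,0]}}

```text
clock: 10.0
eef_pos: [512.9, 20.3, 224.7]
eef_rot: [-3.141, -0.0, 1.988]
wrist_force: [-0.1, 0.8, -0.5]
finger_gap: 59.9
finger_force: 0.0
```

```bash
python3 - <<'E'
from h import *
cw=get_calibration('wrist');p,d=camera('wrist')
cv2.imwrite('pics/w4.png',p[:,:,::-1])
w=cloud(cw,d);measure(p,w,(463.6,130));z=w[:,:,2];r=np.hypot(w[:,:,0]-463.5,w[:,:,1]-130)
t=(r<25)&(z>95)&(z<120);print('stem',w[t].mean(0),np.percentile(w[t][:,2],[5,50,95]))
t=(r<45)&(r>22)&(z>35)&(z<55);q=w[t];print('fl',np.percentile(q[:,2],[5,50,95]),np.linalg.lstsq(np.c_[q[:,:2]-[463.5,130],np.ones(len(q))],q[:,2],rcond=None)[0])
s=manip.read_state();print(s['eef_pos'],s['wrist_force'])
c=get_calibration('top');p,d=camera('top');w=cloud(c,d);z=w[:,:,2];t=(z>180)&(z<240)&(np.hypot(w[:,:,0]-422,w[:,:,1]-221)<30);q=w[t]
e=np.array([-.406,.914]);print('lug',len(q))
if len(q): print(np.c_[(q[:,:2]-[463.5,130.3])@e,(q[:,:2]-[463.5,130.3])@[.914,.406],q[:,2]][::3].round())
E
```

```text
rim 2625 (array([463.71279288, 129.29633672,  53.        ]), np.float64(1.4413051882414338)) (array([463.66052453, 129.44308759,  52.24062174]), np.float64(1.43766213568624))
floor 2444 [463.09236846 129.86413745  47.21151557] [465.36743531 138.60031252  29.47612458]
tab 429 [531.20345503 205.38878774 101.24697069] [23.24373703 16.83620285  7.105694  ]
post 241 [596.94252062 106.41011814  67.97764774] [18.58011453 10.21348162 20.30651873]
stem [463.62053369 127.80248074 104.16418046] [102.63901248 104.29548833 105.63938787]
fl [40.0044122  41.26952811 42.61717881] [-8.00992749e-04  9.09651922e-04  4.12862708e+01]
[512.78888783  20.89938556 224.73387665] [ 0.38812845  0.35344074 -0.72373757]
lug 244
[[ 89.  27. 187.]
 [ 95.  26. 187.]
 [103.  27. 184.]
 [ 96.  24. 187.]
 [ 89.  21. 192.]
 [100.  23. 182.]
 [ 92.  20. 187.]
 [105.  23. 181.]
 [ 97.  19. 191.]
 [ 91.  16. 188.]
 [104.  19. 184.]
 [ 96.  16. 192.]
 [114.  21. 182.]
 [107.  18. 185.]
 [ 99.  15. 191.]
 [ 93.  12. 186.]
 [115.  19. 182.]
 [100.  12. 219.]
 [ 94.  10. 204.]
 [116.  16. 182.]
 [104.  10. 231.]
 [ 98.   8. 22
[... 384 characters left out ...]
 98.  -5. 224.]
 [ 93.  -7. 204.]
 [124.   3. 181.]
 [104.  -5. 237.]
 [ 99.  -7. 223.]
 [ 94.  -9. 204.]
 [120.  -1. 185.]
 [108.  -6. 230.]
 [101.  -9. 232.]
 [ 97. -11. 206.]
 [ 92. -13. 191.]
 [109.  -8. 233.]
 [102. -11. 234.]
 [100. -12. 190.]
 [ 93. -15. 191.]
 [115.  -8. 181.]
 [108. -12. 187.]
 [101. -14. 185.]
 [ 93. -18. 191.]
 [118. -10. 181.]
 [111. -13. 184.]
 [104. -16. 191.]
 [ 97. -19. 189.]
 [ 90. -22. 191.]
 [114. -14. 184.]
 [105. -18. 186.]
 [ 98. -21. 187.]
 [ 92. -24. 183.]
 [108. -19. 186.]
 [102. -22. 184.]
 [ 94. -25. 188.]
 [ 88. -28. 184.]
 [107. -23. 185.]
 [100. -25. 182.]
 [ 93. -28. 183.]
 [111. -24. 182.]
 [104. -27. 181.]
 [112. -26. 180.]
 [100. -31. 181.]]
```

View pics/w4.png

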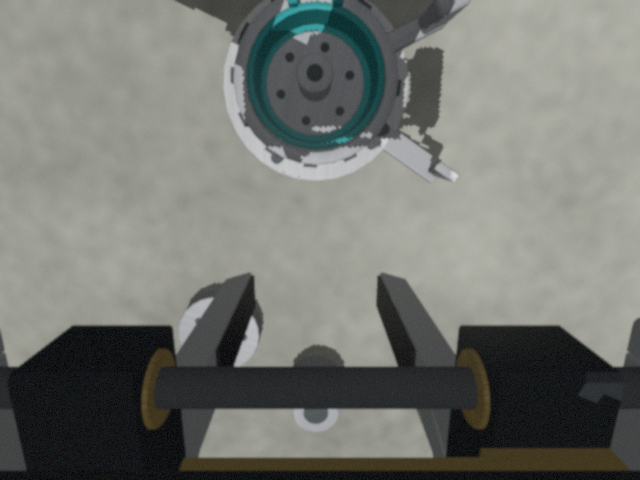

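>>> {"method": "jog_arm", "body": {"plan": [0,0,0.025,0,0,0,0,0,0.055,0,0,0,-0.018,0.041,0.055,0,0,0,-0.036,0.082,0.055,0,0,0,-0.054,0.123,0.055,0,0,0,-0.072,0.164,0.055,0,0,0,-0.09,0.205,0.055,0,0,0,-0.103,0.232,0.055,0,0,0,-0.103,0.232,0.055,0,0,0,-0.103,0.232,0.03,0,0,0,-0.103,0.232,0.005,0,0,0,-0.103,0.232,-0.012,0,0,0,-0.103,0.232,-0.012,0,0,0,-0.103,0.232,-0.012,0,0,0], "claw": 0.0}}

```text
clock: 11.5
eef_pos: [410.2, 252.4, 213.7]
eef_rot: [3.141, 0.0, 1.99]
wrist_force: [0.1, -0.5, 0.1]
finger_gap: 0.4
finger_force: 0.0
```

>>> {"method": "jog_arm", "body": {"plan": [0.006,-0.014,0.0025,0,0,0,0.0115,-0.026,0.0055,0,0,0,0.016,-0.036,0.0085,0,0,0,0.0205,-0.046,0.0105,0,0,0,0.025,-0.056,0.011,0,0,0,0.031,-0.07,0.01,0,0,0,0.037,-0.0835,0.008,0,0,0,0.043,-0.0975,0.004,0,0,0,0.043,-0.0975,0.004,0,0,0]}}

```text
clock: 12.4
eef_pos: [453.6, 153.3, 216.7]
eef_rot: [-3.141, 0.0, 1.987]
wrist_force: [-0.4, 0.2, 0.9]
finger_gap: 0.5
finger_force: 0.0
```

```bash
python3 - <<'E'
from h import *
p,d=camera('side');cv2.imwrite('pics/s3.png',cv2.resize(p[120:300,170:370,::-1],(800,720))[:600])
s=manip.read_state();print(s['eef_pos'],s['wrist_force'])
E
```

```text
[453.35073887 154.01410008 216.90004658] [-0.82969138 -0.59617314  0.4394381 ]
```

View pics/s3.png

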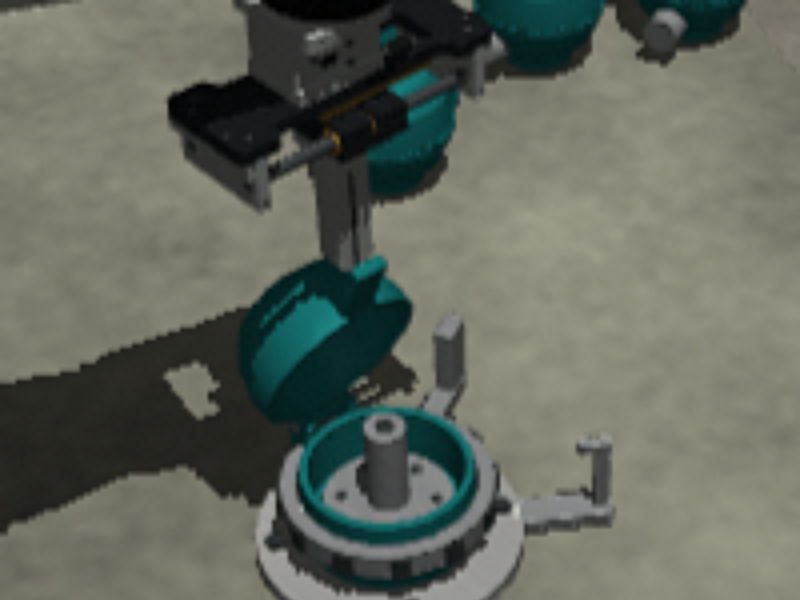

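>>> {"method": "jog_arm", "body": {"plan": [0.006,-0.013,-0.005,0,0,0,0.0115,-0.0255,-0.012,0,0,0,0.017,-0.0375,-0.02,0,0,0,0.022,-0.0485,-0.029,0,0,0,0.026,-0.0585,-0.039,0,0,0,0.03,-0.0675,-0.0505,0,0,0,0.034,-0.0755,-0.063,0,0,0,0.037,-0.083,-0.0765,0,0,0,0.0395,-0.0885,-0.09,0,0,0,0.0415,-0.093,-0.1045,0,0,0,0.0425,-0.096,-0.119,0,0,0,0.0435,-0.098,-0.128,0,0,0,0.0435,-0.098,-0.132,0,0,0,0.0435,-0.098,-0.134,0,0,0]}}

```text
clock: 13.85
eef_pos: [496.5, 56.7, 83.0]
eef_rot: [-3.141, 0.0, 1.989]
wrist_force: [-8.5, -3.1, 18.1]
finger_gap: 0.4
finger_force: 8.9
```

>>> {"method": "jog_arm", "body": {"plan": [0,0,-0.001,0,0,0,0,0,-0.002,0,0,0,0,0,-0.002,0,0,0]}}

```text
clock: 14.15
eef_pos: [496.6, 56.7, 82.9]
eef_rot: [3.142, 0.001, 1.99]
wrist_force: [-12.0, -3.3, 23.7]
finger_gap: 0.4
finger_force: 11.7
```

>>> {"method": "jog_arm", "body": {"plan": [0,0,0.03,0,0,0,0,0,0.07,0,0,0,0,0,0.11,0,0,0,0.036,0.154,0.11,0,0,-64.6,0.036,0.154,0.11,0,0,-64.6,0.036,0.154,0.11,0,0,-64.6,0.036,0.154,0.11,0,0,-64.6,0.036,0.154,0.11,0,0,-64.6,0.036,0.154,0.11,0,0,-64.6,0.036,0.154,0.11,0,0,-64.6,0.036,0.154,0.11,0,0,-64.6,0.036,0.154,0.11,0,0,-64.6,0.036,0.154,0.11,0,0,-64.6], "claw": 0.05}}

```text
clock: 15.45
eef_pos: [532.6, 210.9, 191.2]
eef_rot: [3.141, -0.0, 0.865]
wrist_force: [-0.2, 0.0, 0.7]
finger_gap: 50.2
finger_force: 0.0
```

```bash
python3 - <<'E'
from h import *
s=manip.read_state();print(s['eef_pos'],s['eef_rot'],s['joints'][5])
cw=get_calibration('wrist');p,d=camera('wrist');w=cloud(cw,d);measure(p,w,(463.6,130));cv2.imwrite('pics/w5.png',p[:,:,::-1])
z=w[:,:,2];r=np.hypot(w[:,:,0]-532,w[:,:,1]-209)
t=(z>100)&(z<106)&(r<30);q=w[t];print('tabtop',len(q),np.median(q,0))
m=q[:,:2]-[463.6,130];print(np.percentile(np.arctan2(m[:,1],m[:,0]),[2,50,98]),np.percentile(np.hypot(*m.T),[2,50,98]))
E
```

```text
[532.62504509 210.91556735 191.1575317 ] [ 3.14141467e+00 -2.94556448e-04  8.65365306e-01] 1.0185428653475834
rim 25 (array([464.51586131, 134.43138968,  53.        ]), np.float64(0.9790853008326103)) (array([459.57716244, 125.13949091,  62.54626911]), np.float64(0.6913860005031419))
floor 0 0 [nan nan nan]
tab 605 [532.83977387 211.06848607 101.68648971] [23.21320481 24.22342091  5.75512148]
post 376 [598.45221321 108.59196009  65.43611975] [19.90570469 10.93927019 21.17065439]
tabtop 555 [532.59076385 210.99604098 101.93680077]
[0.80404933 0.86386068 0.92363892] [ 95.36957566 106.4669999  116.92872702]
  return _methods._mean(a, axis=axis, dtype=dtype,
  ret = um.true_divide(
```

View pics/w5.png

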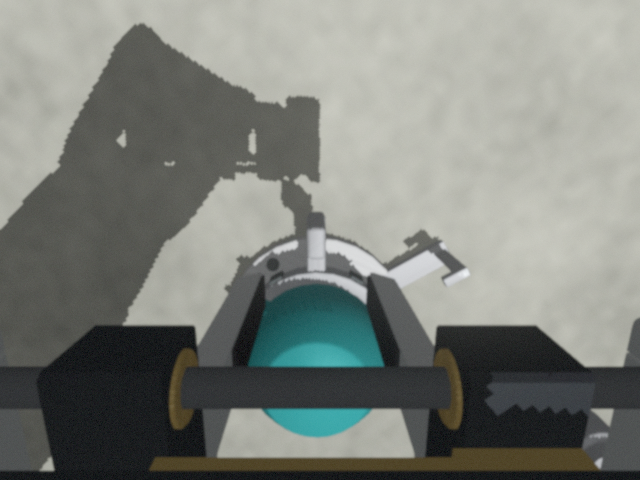

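>>> {"method": "jog_arm", "body": {"plan": [0,0,-0.04,0,0,0,0,0,-0.08,0,0,0,0,0,-0.1,0,0,0,0,0,-0.115,0,0,0,0,0,-0.115,0,0,0,0,0,-0.115,0,0,0]}}

```text
clock: 16.1
eef_pos: [533.1, 211.0, 76.9]
eef_rot: [3.141, -0.001, 0.863]
wrist_force: [0.0, -0.1, -0.2]
finger_gap: 50.0
finger_force: 0.0
```

>>> {"method": "jog_arm", "body": {"plan": [0,0,0,0,0,0,0,0,0,0,0,0,0,0,0,0,0,0,0,0,0,0,0,0,0,0,0,0,0,0,0,0,0,0,0,0], "claw": 0.004, "force": 20}}

```text
clock: 16.7
eef_pos: [532.7, 210.8, 76.1]
eef_rot: [3.141, -0.0, 0.862]
wrist_force: [-0.2, -0.1, 1.6]
finger_gap: 13.7
finger_force: 20.0
```

```bash
python3 -c "
import numpy as np
a0=.864
for k in range(1,13):
    a=a0-1.03*k/12
    print(np.round(.106*np.array([np.cos(a)-np.cos(a0),np.sin(a)-np.sin(a0)]),4),round(-59*k/12,1))"
```

```text
[ 0.0067 -0.0062] -4.9
[ 0.0128 -0.0129] -9.8
[ 0.0183 -0.0202] -14.8
[ 0.0231 -0.0279] -19.7
[ 0.0273 -0.036 ] -24.6
[ 0.0308 -0.0444] -29.5
[ 0.0335 -0.053 ] -34.4
[ 0.0355 -0.0619] -39.3
[ 0.0367 -0.0709] -44.2
[ 0.0372 -0.08  ] -49.2
[ 0.0368 -0.0891] -54.1
[ 0.0357 -0.0981] -59.0
```

>>> {"method": "jog_arm", "body": {"plan": [0.0065,-0.006,0,0,0,-4.9,0.013,-0.013,0,0,0,-9.8,0.0185,-0.02,0,0,0,-14.8,0.023,-0.028,0,0,0,-19.7,0.0275,-0.036,0,0,0,-24.6,0.031,-0.0445,0,0,0,-29.5,0.0335,-0.053,0,0,0,-34.4,0.0355,-0.062,0,0,0,-39.3,0.0365,-0.071,0,0,0,-44.2,0.037,-0.08,0,0,0,-49.2,0.037,-0.089,0,0,0,-54.1,0.0355,-0.098,0,0,0,-59,0.0355,-0.098,0,0,0,-59,0.0355,-0.098,0,0,0,-59,0.0355,-0.098,0,0,0,-59]}}

```text
clock: 18.2
eef_pos: [569.1, 112.2, 76.2]
eef_rot: [3.141, -0.002, -0.168]
wrist_force: [6.4, -3.3, -1.3]
finger_gap: 13.9
finger_force: 20.0
```

>>> {"method": "jog_arm", "body": {"plan": [0,0,0,0,0,0,0,0,0,0,0,0,0,0,0,0,0,0,0,0,0,0,0,0], "claw": 0.04}}

```text
clock: 18.6
eef_pos: [568.0, 112.9, 75.9]
eef_rot: [-3.142, 0.0, -0.168]
wrist_force: [0.2, 0.5, -0.3]
finger_gap: 39.6
finger_force: 0.0
```

>>> {"method": "jog_arm", "body": {"plan": [0,0,0.03,0,0,0,0,0,0.07,0,0,0,0,0,0.11,0,0,0,0,0,0.13,0,0,0,0,0,0.13,0,0,0,0,0,0.13,0,0,0]}}

```text
clock: 19.2
eef_pos: [567.9, 112.8, 205.3]
eef_rot: [3.142, 0.0, -0.168]
wrist_force: [0.5, -0.5, -0.8]
finger_gap: 39.7
finger_force: 0.0
```

```bash
python3 - <<'E'
from h import *
s=manip.read_state();print(s['eef_pos'],s['eef_rot'],s['wrist_force'])
cw=get_calibration('wrist');p,d=camera('wrist');w=cloud(cw,d);cv2.imwrite('pics/w6.png',p[:,:,::-1])
z=w[:,:,2];m=w[:,:,:2]-[463.6,130];r=np.hypot(m[:,:,0],m[:,:,1]);a=np.arctan2(m[:,:,1],m[:,:,0])
for n,t in(('tab',(z>99)&(z<106)&(abs(r-106)<16)&(abs(a)<1)),('post',(z>55)&(z<85)&(abs(r-138)<14)&(abs(a)<.6)),('postarm',(z>8)&(z<50)&(r>96)&(r<150)&(abs(a)<.6)),('dome',(z>118)&(z<140)&(r<45))):
    print(n,t.sum(),np.median(w[t],0),np.percentile(a[t],[2,50,98]),np.percentile(r[t],[2,50,98]),z[t].max() if t.any() else 0)
E
```

```text
[567.90334979 112.80563507 205.33905192] [ 3.14150784e+00  4.29584503e-04 -1.67956968e-01] [ 0.45599167 -0.51735762 -0.84551873]
tab 553 [569.3742548  111.70552302 101.92027238] [-0.23501816 -0.17158251 -0.10816076] [ 95.94704076 107.55876585 117.93551232] 103.98030982379476
post 277 [597.24737977 106.43042184  69.15248288] [-0.2028475 -0.1764372 -0.1460188] [124.69973509 135.50583081 145.4658908 ] 71.10393560728113
postarm 653 [590.92563368 107.04342591  13.29471171] [-0.27202049 -0.16483226 -0.07810869] [100.83538059 129.23799752 147.55628699] 49.442707842090215
dome 4287 [488.15805088 126.54257694 125.65870222] [-2.97236887 -0.14256129  2.96346227] [19.58013306 34.85095419 43.91724474] 133.0470605288489
```

View pics/w6.png

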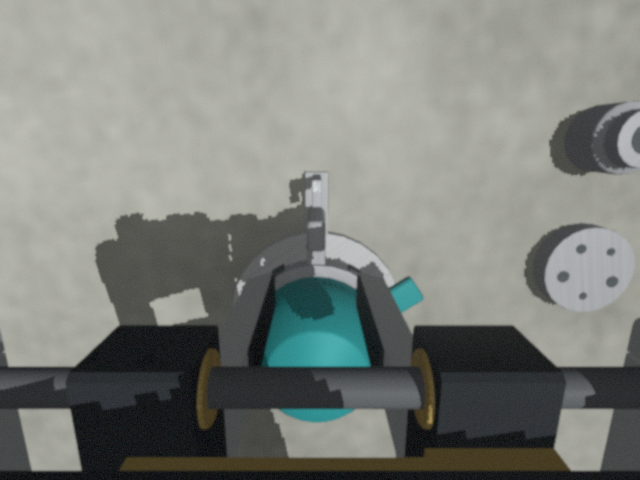

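Tab (column ~317, row ~240) and index post (~316, 190) are in line: -0.172 against -0.176 rad. The cover is shut, with the dome top at 133 mm, and the gripper is clear.

```bash
python3 -c "
from cell import manip
print(manip.sign_off())"
```

```text
the job is handed in; nothing more can be done
None
```

The job is handed in, and no verdict came back: the insert was seated flat and centred before the cover was closed, the cover is shut, and the collar tab is in line with the index post to within about 0.01 rad; the bystanders were not touched.

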